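# Label-up filter onto the second course

### The arm

A 6-joint arm with a two-finger parallel gripper is mounted at the origin on the work surface. World frame = base frame: x ahead of the robot, y to its left, z up, the work surface at z = 0. Lengths are in m, angles in rad, forces in N, time in s.
With the tool pointing down it reaches from about 0.3 to 0.875 m from the base axis. Payload 4.2 kg.
Tool frame: the origin (TCP) lies on the centre line of the jaws, within the pads' length; the fingertips stand 19 mm ahead of it and the grasp point (between the pads) is the TCP; x points along the fingers, y is the direction in which the jaws open and shut, and the axes are right-handed (so a half turn about x gives the same grasp; the last joint's range is limited). The gripper opens to 85 mm and grips with 20 to 120 N. Pads are 22 mm wide; open, the fingers measure 114 mm over their backs; the gripper's body (76 mm by 85 mm) begins 54 mm behind the grasp point. The pads swing forward as they close: fully open they stand 13 mm farther back than shut.
Start: joints at [1.113, 0.32, 1.565, -0, 1.257, -0.02], TCP at [0.244, 0.521, 0.25] pointing down, gripper open.
Joint ranges: [-3.11, 3.11], [-0.84, 2.01], [0.21, 2.61], [-1.34, 4.49], [0.05, 2.63], [-2.56, 2.56]. Speed limits (rad/s): [2.57, 2.57, 3.14, 3.14, 3.14, 3.14].

### API

Orientations are given as a unit quaternion [w, x, y, z].
In Python, from bench import robot, grab_frame, camera_params, ticket gives the robot as it stands.
- The arm moves only by the tool servo_tool, never from a script. Its argument "moves" is one flat list of numbers, 4 for each row, row after row: the shift along the tool's x, y, z in units of 0.04 m (1.0 is 0.04 m), then the turn about the tool's x in units of 6 degrees (1.0 is 6 degrees). A call has 1 to 5 rows; each row shifts and turns the commanded pose from where the row before left it, along the tool's axes as they then stand; what a row does not reach is not made up. A row lasts 1/8 s, in which the tool goes at most 62.5 mm and 10.7 degrees, less where a joint would pass 70% of its speed; a pose out of reach is approached as far as the arm can. A call with a number of a shift or a turn outside -1 to 1 is refused whole. A call with a gripper value outside its range is refused whole. "claw" is the closure, from 0 (fully open) to 1 (shut), set as the call begins (left out, the last holds). The fingers move at their own pace and stop on an object; "squeeze" is the grip in N (left out, the last holds). Time passes only in rows, so rows that do not move let the fingers close. It gives the time, the measured TCP pose, the force and the opening at its end, in the units of the state.
- robot.read_state(): the state, without advancing time (a new reading comes with each control period).
- grab_frame(name): name is "side" or "top"; returns (picture, depth): 384x512x3 uint8, red, green, blue; 384x512 float32, m along the optical axis (not along the pixel's ray), 0 where there is no reading.
- camera_params(name): a dict with "K" (3x3 intrinsics, pixels), "cam_to_world" (4x4, takes a point from camera to world coordinates). Camera axes: x right, y down, z forward; pixel columns grow to the right and rows downward; lengths in m; the calibration is good to about 2 mm. A picture is of the moment at which its call begins. camera_params takes no time and is no camera call.
- ticket.sign_off(): hands the job in, once; it reports no verdict.
The state is a dict: "time": time; "joints": joint angles; "qvel": joint speeds; "effort": joint torques, N m; "position": TCP position; "ee_rot": TCP orientation; "force": force on the tool from outside, world axes, zero at the start; "ft_torque": the same for the moment, N m; "grip_width": finger opening in m.
Only numpy, scipy, OpenCV 4.12 (cv2) and the standard library are available. Lean on these libraries where they do the work, as an engineer would, in place of code of your own. Each camera call takes 0.05 s, during which the arm holds its last target. There are 200 camera calls.

### The job

At the parts counter, roll the loose blue filter along the black rubber mat, without lifting it, until its white label faces straight up; press only lightly, for the can is thin and dents. Then pick it up and lay it gently, label still up, as the start of a second course in the cardboard tray: in the groove on top of the two filters there, bridging their joint, in line with them and ends level with theirs. Let go, and leave those two filters, the mug, the scanner and the small carton where they are.

Things in the scene. Friction and masses are not known exactly. Their poses are not given: they have to be found in the camera images.
- filter_center (a point): centre of the loose filter: a blue closed metal can, a plain round cylinder 62 mm in diameter and 110 mm long, about 0.37 kg (give or take 30 percent), lying on its side across the mat: this point is 31 mm above the mat's top. Its x axis runs along the can; its other axes say nothing of the label
- label_mid (a point): middle of the loose filter's white label, on the can's skin 31 mm from its axis: a white patch 60 mm along the can and 29 mm round it, with a red stripe 5 mm wide along its middle; stuck on, it turns with the can. Its z axis points straight out of the can (up when the label faces up), its x axis along the can. It starts 70 degrees or more from up, on either side
- mat: black rubber mat fixed on the counter, 220 x 420 x 3 mm; origin at the centre of its underside, on the counter; its top is 3 mm higher; its y axis is along the long side. The filter lies near its middle, across it, and can roll freely both ways
- tray: low cardboard tray, fixed, 124 x 134 mm outside, 42 mm high; origin at the centre of its underside, on the counter. Two filters like the loose one fill it, side by side along its x axis, axes 36 mm above the counter and 31 mm either side of the middle, tops at 67 mm. The groove between them runs along the tray's x axis through its middle; a filter lying in it has its axis 90 mm above the counter
- lower_a: one of the two filters in the tray, same size as the loose one; origin at its centre; x along the can. Loose, held by the tray walls
- lower_b: the other filter in the tray, the same; origin at its centre
- mug: white ceramic mug, 80 mm wide with a handle, 90 mm high, standing on the counter; origin at the centre of its foot. Leave alone
- scanner: black hand scanner standing on a round foot, 109 mm high; origin at the centre of its foot. Leave alone
- smallbox: small closed cardboard carton, 80 x 110 x 60 mm high; origin at the centre of its underside. Leave alone
There are look-alikes about, which are no part of the job. What is shaped like the part that bears filter_center but turquoise is not meant.

How it is judged:
By the outcome, as a careful person would: the job done as asked, in the order asked, and still so for the second after the job is handed in, with the robot touching nothing.
It also fails if it takes over 64 s, if anything falls off the work surface, if the arm or the gripper's body presses on something with over 40 N, if the wrist force passes 120 N, or if a joint passes its speed limit or range.

## Working session

There is one attempt and no reset: what is moved stays moved. The work goes in short steps, Python scripts to look and compute and a tool call to move; the robot and the scene stay as the last step left them, time stands still between calls to the robot, and variables do not carry over. Pictures are saved under pics/ and viewed, about 8 in all and at most 12, crops included, and the job is handed in when it is done.

Besides the shell and the picture viewer there is one more tool, called after "Emit:" as name(argument=value, ...) on one line, values as JSON. servo_tool: Moves the arm, as the interface text tells. Its arguments: {"type":"object","properties":{"moves":{"type":"array","items":{"type":"number","minimum":-1,"maximum":1}},"claw":{"type":"number"},"squeeze":{"type":"number"}},"required":["moves"]}

```bash
ls; mkdir -p pics; cat > h.py <<'E'
import numpy as np, cv2
from bench import robot, grab_frame, camera_params, ticket
def cloud(name):
    im,d=grab_frame(name); p=camera_params(name); K=p["K"]; T=np.array(p["cam_to_world"])
    v,u=np.mgrid[:384,:512]
    P=np.stack([(u-K[0][2])/K[0][0]*d,(v-K[1][2])/K[1][1]*d,d],-1)@T[:3,:3].T+T[:3,3]
    P[d==0]=np.nan
    return im,P
def save(im,fn,crop=None,s=1):
    if crop: a,b,c,d=crop; im=im[b:d,a:c]
    cv2.imwrite("pics/"+fn,cv2.resize(im[...,::-1],None,fx=s,fy=s,interpolation=cv2.INTER_CUBIC))
E
python3 - <<'E'
from h import *
for n in("top","side"):
    im,P=cloud(n); save(im,n+"0.png",s=1.5); np.savez(n+"0.npz",im=im,P=P)
    print(camera_params(n))
print(robot.read_state())
E
```

```text
pics
{'K': array([[477.27995166,   0.        , 257.61314731],
       [  0.        , 477.27995166, 191.88418861],
       [  0.        ,   0.        ,   1.        ]]), 'cam_to_world': array([[-0.00719442, -0.99468333,  0.10272937,  0.46810355],
       [-0.99996062,  0.00662251, -0.00590714,  0.11114449],
       [ 0.00519541, -0.10276782, -0.9946918 ,  1.42474587],
       [ 0.        ,  0.        ,  0.        ,  1.        ]])}
{'K': array([[377.86105014,   0.        , 249.16050103],
       [  0.        , 377.86105014, 196.68153938],
       [  0.        ,   0.        ,   1.        ]]), 'cam_to_world': array([[ 0.9352384 , -0.22832654,  0.27054783,  0.28594573],
       [-0.35398814, -0.59311872,  0.72312003, -0.73521428],
       [-0.00464052, -0.77206034, -0.63553229,  0.80973785],
       [ 0.        ,  0.        ,  0.        ,  1.        ]])}
{'time': 0.1, 'joints': array([ 1.11302689e+00,  3.20245343e-01,  1.56557471e+00, -3.04021864e-05,
        1.25738461e+00, -2.00192746e-02]), 'qvel': array([-0.00125343, -0.00100126, -0.003099  , -0.00100079,  0.00109412,
       -0.00294993]), 'effort': array([-5.51164812e-04, -4.16409123e+01, -2.34705788e+01, -8.11114376e-06,
        4.82378266e-03,  9.04751346e-06]), 'position': array([0.24358531, 0.52041662, 0.24954946]), 'ee_rot': array([ 0.69011242,  0.15297583,  0.69036228, -0.15408815]), 'force': array([-0.09464428,  0.13992802, -0.02362098]), 'ft_torque': array([ 0.00482363, -0.03097769,  0.02481121]), 'grip_width': 0.08565028878636727}
```

View pics/top0.png

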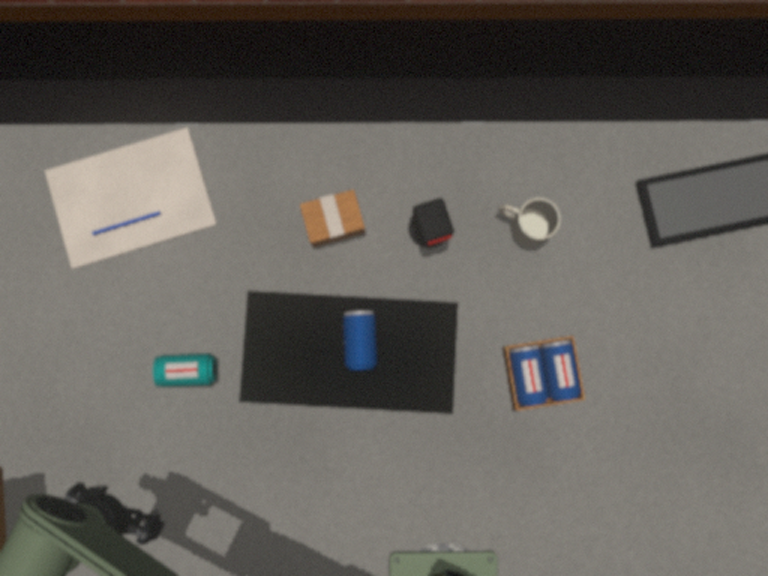

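View pics/side0.png

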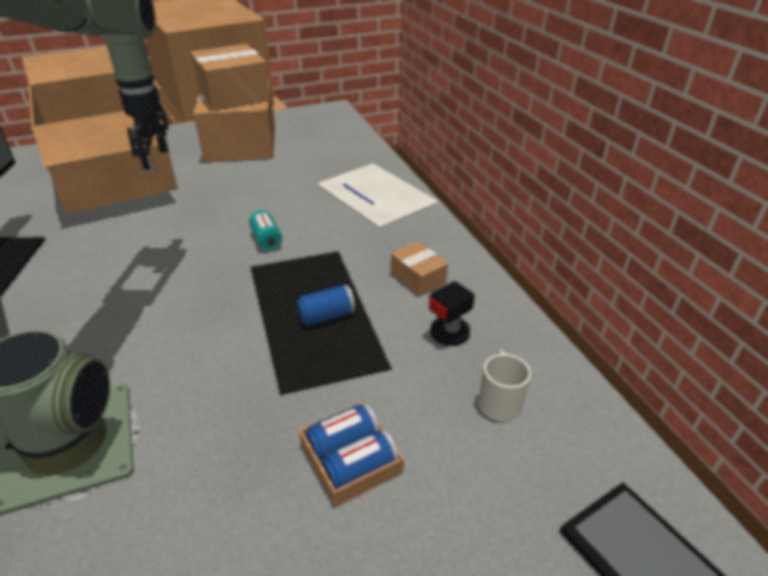

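Top view (×1.5 scale): the loose blue can is at (360,340) on the mat, and the tray with two labelled cans is at (545,373). A turquoise look-alike is at (183,370). The carton is at (332,217), the scanner at (433,223) and the mug at (537,218). The only blue can lying on the mat is the one at (360,340), so that is the target. Its label can't be seen from either camera.

```bash
cat >> h.py <<'E'
def loose(im,P,n,mat_y=None):
    """fit the blue can on the mat: axis centre & yaw from its top points"""
    f=im.astype(int); z=P[...,2]
    m=(f[...,2]>f[...,0]+40)&(f[...,2]>f[...,1]+30)&(z>.02)&(P[...,0]>.3)&(P[...,0]<.75)
    return m
E
python3 - <<'E'
from h import *
out=[]
for n,c in(("top",(200,180,290,270)),("side",(180,170,260,240))):
    d=np.load(n+"0.npz"); im,P=d["im"],d["P"]
    m=loose(im,P,n)
    k,l,s,cc=cv2.connectedComponentsWithStats(m.astype(np.uint8))
    for i in range(1,k):
        if s[i,4]<60: continue
        q=P[l==i]; top=np.nanpercentile(q[:,2],98); t=q[q[:,2]>top-.012]
        r=cv2.minAreaRect((t[:,:2]*1000).astype(np.float32))
        print(n,s[i],"bbox",np.nanpercentile(q,[1,99],axis=0).round(3).tolist(),"top",top.round(4),"rect",r)
    if n=="top":
        b=(im.max(-1)<45)&(P[...,0]>.3)&(P[...,0]<.6)&(P[...,1]>-.2)&(P[...,1]<.4)&(P[...,2]<.015)
        b=cv2.morphologyEx(b.astype(np.uint8),cv2.MORPH_OPEN,np.ones((5,5)))
        q=P[b>0]; print("mat",cv2.minAreaRect((q[:,:2]*1000).astype(np.float32)),np.nanmedian(q[:,2]))
        w=(P[...,2]>.015)&(P[...,0]>.3)&(P[...,0]<.55)&(P[...,1]<-.03)
        q=P[w]; print("tray",cv2.minAreaRect((q[:,:2]*1000).astype(np.float32)),np.nanpercentile(q[:,2],[1,50,99]))
    a,b_,e,g=c; out.append(cv2.resize(im[b_:g,a:e],(390,390),interpolation=cv2.INTER_CUBIC))
save(np.hstack(out),"crop0.png")
E
```

```text
top [230 210  20  36 663] bbox [[0.458, 0.129, 0.046], [0.557, 0.183, 0.071]] top 0.0702 rect ((507.2608337402344, 155.11587524414062), (99.5222396850586, 48.509010314941406), 0.6194560527801514)
top [363 230  23  36 356] bbox [[0.399, -0.257, 0.047], [0.497, -0.2, 0.071]] top 0.07 rect ((447.2822570800781, -228.51007080078125), (99.70000457763672, 48.63190841674805), 7.505476474761963)
top [342 233  24  37 361] bbox [[0.388, -0.198, 0.047], [0.486, -0.14, 0.071]] top 0.0703 rect ((437.6896667480469, -167.62591552734375), (100.19023132324219, 50.474822998046875), 5.859701633453369)
mat ((484.62750244140625, 169.5276641845703), (389.5753479003906, 203.12086486816406), 87.63558197021484) 0.0044743781527155635
tray ((446.44952392578125, -199.010009765625), (124.62964630126953, 135.64462280273438), 8.380311965942383) [0.02017438 0.06003306 0.07241019]
side [198 190  36  25 572] bbox [[0.454, 0.123, 0.027], [0.554, 0.171, 0.067]] top 0.0662 rect ((503.98101806640625, 151.76951599121094), (45.1212272644043, 101.4145736694336), 89.60040283203125)
side [ 205  270   57   54 1248] bbox [[0.386, -0.264, 0.039], [0.494, -0.158, 0.067]] top 0.0666 rect ((440.06805419921875, -206.02951049804688), (101.06978607177734, 105.6066665649414), 8.370031356811523)
```

View pics/crop0.png

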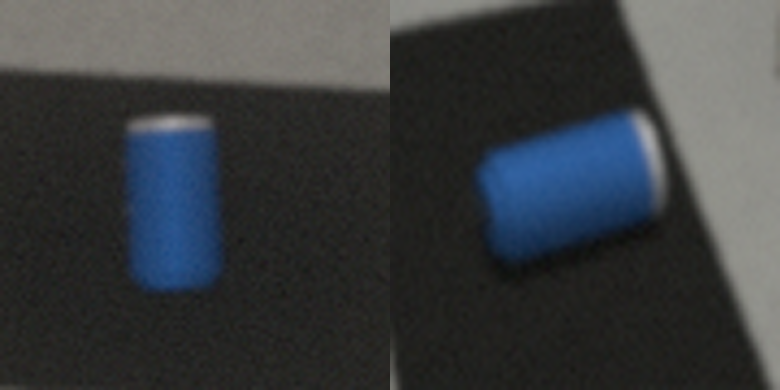

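Neither view shows any label on the can at top-image (240,227), so its centre must be at least about 115° from up, on the +y side or underneath. Rolling toward −y (away from the turquoise can) brings it up. I'll press lightly on top with the fingers set along the can's axis.

```bash
cat >> h.py <<'E'
from scipy.spatial.transform import Rotation as Ro
def rel(target,yaw_y=None):
    """units along tool axes from the measured pose to a world point; turn to put tool y along yaw_y (deg, mod 180)"""
    s=robot.read_state(); q=s["ee_rot"]; R=Ro.from_quat([q[1],q[2],q[3],q[0]]).as_matrix()
    d=R.T@(np.array(target)-s["position"])/.04
    print("t %.2f pos"%s["time"],s["position"].round(4),"F",s["force"].round(2),"w",round(s["grip_width"],4))
    print("tool x",R[:,0].round(3),"y yaw",np.degrees(np.arctan2(R[1,1],R[0,1])).round(2),"z",R[:,2].round(3),"j6",s["joints"][5].round(2))
    print("units xyz",d.round(3))
    if yaw_y is not None:
        a=(yaw_y-np.degrees(np.arctan2(R[1,1],R[0,1]))+90)%180-90
        print("world yaw change",round(a,2),"turn units(tool x down => negative)",round(-a/6,3))
E
python3 - <<'E'
from h import *
d=np.load("top0.npz"); P=d["P"]
m=(P[...,2]>.045)&(abs(P[...,0]-.51)<.1)&(abs(P[...,1]-.155)<.07); q=P[m]
print(np.nanpercentile(q,[.5,99.5],axis=0).round(4),cv2.minAreaRect((q[:,:2]*1000).astype(np.float32)))
rel([.51,.155,.15],0.6)
E
```

```text
[[0.4576 0.1257 0.0459]
 [0.5659 0.186  0.0715]] ((511.978271484375, 156.1116180419922), (110.51266479492188, 59.015411376953125), 2.427236795425415)
t 0.10 pos [0.2436 0.5204 0.2495] F [-0.09  0.14 -0.02] w 0.0857
tool x [-0.001 -0.001 -1.   ] y yaw 64.92 z [ 0.906 -0.424 -0.   ] j6 -0.02
units xyz [ 2.497 -5.447  9.905]
world yaw change -64.32 turn units(tool x down => negative) 10.72
```

Emit:
servo_tool(moves=[0,-0.45,0.82,0,0,-0.45,0.82,0,0,-0.45,0.82,0,0,-0.45,0.82,0,0,-0.45,0.82,0], claw=0.5, squeeze=20)

```text
time: 0.72
position: [0.3546, 0.3686, 0.25]
ee_rot: [0.69, 0.153, 0.69, -0.154]
force: [0.0, 1.5, -0.0]
grip_width: 0.0427
```

Emit:
servo_tool(moves=[0,-0.45,0.82,0,0,-0.45,0.82,0,0,-0.45,0.82,0,0,-0.45,0.82,0,0,-0.45,0.82,0])

```text
time: 1.35
position: [0.4649, 0.2175, 0.25]
ee_rot: [0.69, 0.153, 0.69, -0.154]
force: [-0.6, 0.1, 0.3]
grip_width: 0.0429
```

Emit:
servo_tool(moves=[0,-0.45,0.82,0,0,-0.45,0.82,0,0,0,0,1,0,0,0,1,0,0,0,1])

```text
time: 1.98
position: [0.5085, 0.158, 0.2498]
ee_rot: [0.657, 0.261, 0.658, -0.261]
force: [-0.3, 0.5, -0.6]
grip_width: 0.0428
```

Emit:
servo_tool(moves=[0.2,0,0,1,0.2,0,0,1,0.2,0,0,1,0.2,0,0,1,0.2,0,0,1])

```text
time: 2.6
position: [0.5084, 0.1582, 0.2096]
ee_rot: [0.567, 0.422, 0.568, -0.422]
force: [-0.1, -0.4, 0.8]
grip_width: 0.0428
```

Emit:
servo_tool(moves=[0.2,0,0,1,0.2,0,0,1,0,0,0,0.5,0,0,0,0])

```text
time: 3.1
position: [0.5084, 0.1582, 0.1939]
ee_rot: [0.508, 0.491, 0.509, -0.492]
force: [0.3, 1.0, -0.6]
grip_width: 0.0423
```

```bash
python3 -c "
from h import *
rel([.5115,.155,.1],1.2)"
```

```text
t 3.10 pos [0.5084 0.1582 0.1939] F [ 0.25  0.97 -0.56] w 0.0423
tool x [-0.001 -0.    -1.   ] y yaw 1.95 z [ 0.034 -0.999  0.   ] j6 0.25
units xyz [2.347 0.076 0.083]
world yaw change -0.75 turn units(tool x down => negative) 0.125
```

Emit:
servo_tool(moves=[0.5,0.08,0.08,0.1,0.5,0,0,0,0.5,0,0,0,0.5,0,0,0,0.4,0,0,0])

```text
time: 3.72
position: [0.5118, 0.1551, 0.0975]
ee_rot: [0.506, 0.494, 0.506, -0.494]
force: [-0.1, -0.4, 0.2]
grip_width: 0.0424
```

Emit:
servo_tool(moves=[0.1,0,0,0,0.05,0,0,0,0.05,0,0,0])

```text
time: 4.1
position: [0.5125, 0.1553, 0.0909]
ee_rot: [0.506, 0.495, 0.506, -0.494]
force: [0.1, -0.0, -0.9]
grip_width: 0.0424
```

```bash
python3 -c "
from h import *
rel([.5115,.155,.08],1.2)
im,P=cloud('side'); save(im,'s1.png',(150,110,290,250),5)"
```

```text
t 4.10 pos [0.5125 0.1553 0.0909] F [ 0.05 -0.03 -0.94] w 0.0424
tool x [ 0.001  0.    -1.   ] y yaw 1.33 z [ 0.023 -1.    -0.   ] j6 0.25
units xyz [ 0.272 -0.025  0.008]
world yaw change -0.13 turn units(tool x down => negative) 0.021
```

View pics/s1.png

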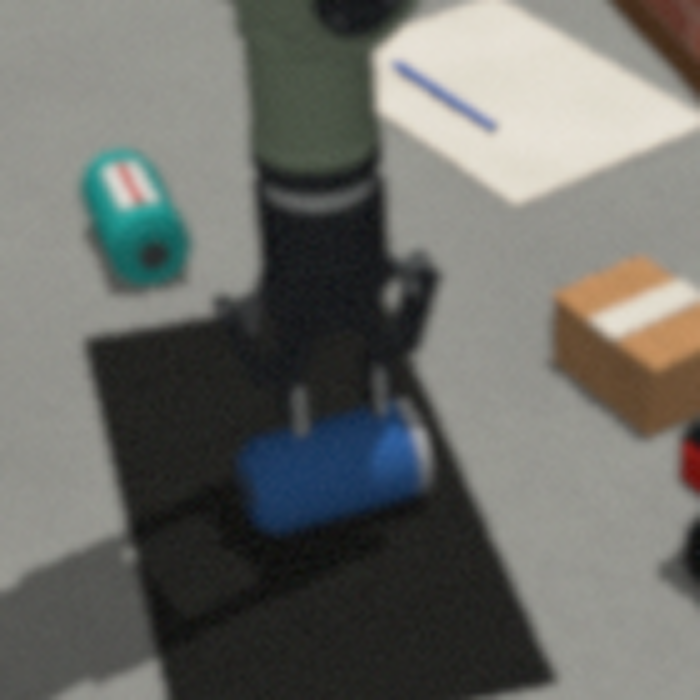

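The crop shows both finger pads just above the can at crop pixels (300,430) and (380,405), with the label still hidden. I'll come down in small steps until I feel contact.

Emit:
servo_tool(moves=[0.05,0,0,0,0.05,0,0,0,0,0,0,0])

```text
time: 4.53
position: [0.5119, 0.1552, 0.0862]
ee_rot: [0.506, 0.494, 0.506, -0.494]
force: [0.2, -0.3, -0.2]
grip_width: 0.0428
```

Emit:
servo_tool(moves=[0.03,0,0,0,0.03,0,0,0,0,0,0,0])

```text
time: 4.9
position: [0.5119, 0.1552, 0.0838]
ee_rot: [0.506, 0.494, 0.506, -0.494]
force: [-0.6, 0.6, 0.1]
grip_width: 0.0425
```

Emit:
servo_tool(moves=[0.03,0,0,0,0.02,0,0,0,0,0,0,0])

```text
time: 5.28
position: [0.512, 0.1552, 0.0821]
ee_rot: [0.506, 0.494, 0.506, -0.494]
force: [-0.4, 0.3, 2.4]
grip_width: 0.0429
```

Emit:
servo_tool(moves=[0.02,0,0,0,0.02,0,0,0,0,0,0,0])

```text
time: 5.65
position: [0.5121, 0.1554, 0.0819]
ee_rot: [0.506, 0.495, 0.506, -0.494]
force: [-3.6, -0.1, 12.6]
grip_width: 0.0431
```

Emit:
servo_tool(moves=[-0.025,0,0,0,0,0,0,0])

```text
time: 5.9
position: [0.5121, 0.1553, 0.082]
ee_rot: [0.506, 0.494, 0.506, -0.494]
force: [-1.8, -0.3, 7.6]
grip_width: 0.0428
```

Emit:
servo_tool(moves=[0,0,0.2,0,0,0,0.3,0,0,0,0.3,0])

```text
time: 6.28
position: [0.5128, 0.1228, 0.0811]
ee_rot: [0.506, 0.494, 0.506, -0.494]
force: [0.4, 0.6, -0.1]
grip_width: 0.043
```

```bash
cat >> h.py <<'E'
def can(n="side",mats=True):
    im,P=cloud(n); m=loose(im,P,n)&(P[...,1]>-.1)&(P[...,2]<.075)&(abs(P[...,0]-.51)<.1); q=P[m]
    print(n,"can",m.sum(),np.nanpercentile(q,[1,99],axis=0).round(4).tolist(),np.nanmedian(q,axis=0).round(4))
    return im,P
E
python3 -c "
from h import *
d=np.load('side0.npz');P=d['P'];m=loose(d['im'],P,'side')&(P[...,1]>-.1); q=P[m]
print(np.nanpercentile(q,[1,99],axis=0).round(4).tolist(),np.nanmedian(q,axis=0).round(4))
im,P=can(); save(im,'s2.png',(150,110,290,250),5)
rel([.5115,.155,.08],1.2)"
```

```text
[[0.4539, 0.1227, 0.0268], [0.5538, 0.1714, 0.0673]] [0.5023 0.1355 0.0553]
side can 447 [[0.4553, 0.1061, 0.0254], [0.5525, 0.1471, 0.0664]] [0.5046 0.1152 0.0509]
t 6.33 pos [0.5125 0.1215 0.0809] F [-0.09 -1.39 -0.57] w 0.0426
tool x [-0.001 -0.001 -1.   ] y yaw 1.29 z [ 0.023 -1.     0.001] j6 0.19
units xyz [ 0.022 -0.005 -0.839]
world yaw change -0.09 turn units(tool x down => negative) 0.016
```

View pics/s2.png

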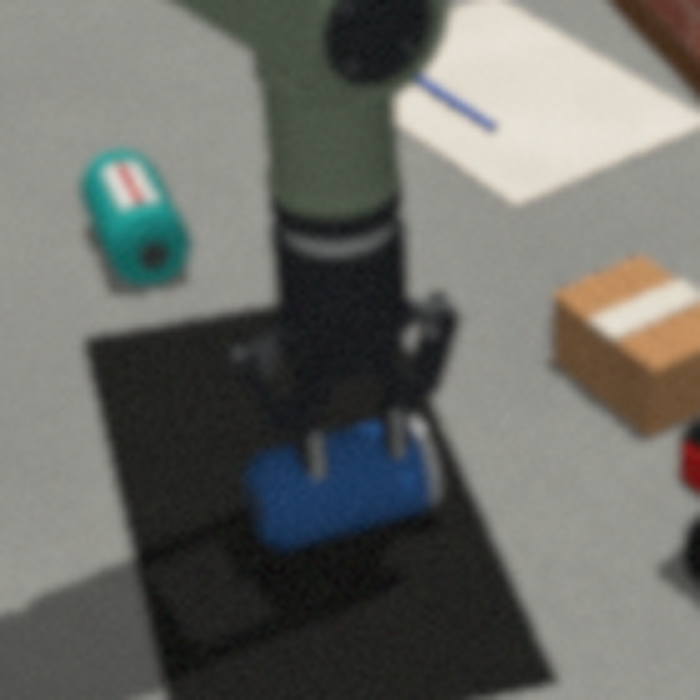

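The label is still hidden in the crop. The can has moved about 16.5 mm toward −y, half of the 34 mm tip travel, so it is rolling without slip. Now I'll repeat the strokes, starting each with the tip slightly behind the can's top.

Emit:
servo_tool(moves=[-0.15,0,0,0,0,0,-0.65,0,0.1,0,0,0,0.04,0,0,0,0,0,0,0])

```text
time: 6.95
position: [0.5118, 0.1488, 0.0814]
ee_rot: [0.506, 0.494, 0.506, -0.495]
force: [0.4, -0.3, 0.5]
grip_width: 0.0428
```

Emit:
servo_tool(moves=[0,0,0.2,0,0,0,0.25,0,0,0,0.25,0,0,0,0.2,0,0,0,0,0])

```text
time: 7.58
position: [0.5136, 0.1125, 0.0821]
ee_rot: [0.506, 0.495, 0.505, -0.494]
force: [1.6, 0.4, 3.3]
grip_width: 0.0429
```

```bash
python3 -c "
from h import *
im,P=can()
rel([.5115,.155,.08],1.2)"
```

```text
side can 500 [[0.4568, 0.0799, 0.0262], [0.5553, 0.1138, 0.0655]] [0.5037 0.0902 0.0523]
t 7.62 pos [0.5136 0.1129 0.0821] F [ 1.45 -0.3   3.67] w 0.0429
tool x [ 0.001  0.    -1.   ] y yaw 1.27 z [ 0.022 -1.    -0.   ] j6 0.17
units xyz [ 0.053 -0.029 -1.053]
world yaw change -0.07 turn units(tool x down => negative) 0.011
```

Emit:
servo_tool(moves=[-0.1,0,0,0,-0.7,0,0,0,-0.7,0,-0.5,0,0,0,-1,0,0,0,-1,0])

```text
time: 8.25
position: [0.5099, 0.2142, 0.1419]
ee_rot: [0.505, 0.494, 0.506, -0.495]
force: [-0.0, 0.0, 0.7]
grip_width: 0.0432
```

Emit:
servo_tool(moves=[0,0,-0.8,0,0,0,-0.8,0])

```text
time: 8.5
position: [0.5081, 0.2784, 0.1412]
ee_rot: [0.506, 0.493, 0.506, -0.495]
force: [0.1, 0.3, 0.0]
grip_width: 0.043
```

```bash
python3 -c "
from h import *
im,P=can('side'); im2,P=can('top')
a=cv2.resize(im[185:255,180:260],(400,350)); b=cv2.resize(im2[190:270,210:310],(400,320)); b=np.vstack([b,np.zeros((30,400,3),np.uint8)])
save(np.hstack([a,b]),'c3.png')
rel([.5115,.155,.08],1.2)"
```

```text
side can 593 [[0.4558, 0.0808, 0.0263], [0.5548, 0.1267, 0.0661]] [0.5041 0.0932 0.0554]
top can 502 [[0.4601, 0.088, 0.0487], [0.5577, 0.1395, 0.0715]] [0.5083 0.1083 0.063 ]
t 8.60 pos [0.5083 0.2799 0.1412] F [ 0.82 -0.84  0.58] w 0.0425
tool x [-0.001  0.001 -1.   ] y yaw 1.52 z [ 0.026 -1.    -0.001] j6 0.46
units xyz [ 1.528e+00 -1.000e-03  3.125e+00]
world yaw change -0.32 turn units(tool x down => negative) 0.053
```

View pics/c3.png

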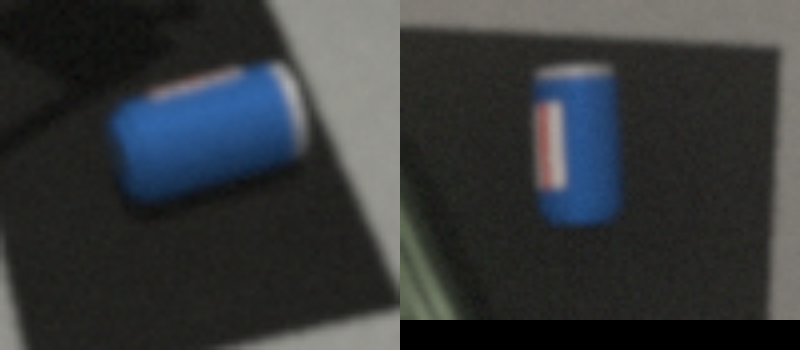

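The side crop now shows the label just over the can's crest at crop (195,85). The top crop shows the red stripe at (545,147) against a can spanning columns 533–620. The label is about 45° from up on the +y side, so it needs more roll toward −y. Measuring it numerically.

```bash
cat >> h.py <<'E'
def label(n="top",zoff=.0035):
    """label angle from up (deg, + toward +y) by intersecting pixel rays with the can cylinder"""
    im,_=(None,None); im,P=cloud(n); f=im.astype(int)
    g=(P[...,2]>.045)&(P[...,2]<.08)&(abs(P[...,0]-.512)<.09)&(P[...,1]>-.05)&(P[...,1]<.2)
    k,l,s,c=cv2.connectedComponentsWithStats(g.astype(np.uint8)); i=1+np.argmax(s[1:,4]); g=l==i
    q=P[g]; r=cv2.minAreaRect((q[:,:2]*1000).astype(np.float32))
    # axis: fit circle of radius 31 in y,z after yaw fit on midpoints of each row (top view rows ~ constant x)
    rows=[v for v in range(384) if g[v].sum()>10]
    mid=[((P[v][g[v]][:,0]).mean(),(np.nanmin(P[v][g[v]][:,1])+np.nanmax(P[v][g[v]][:,1]))/2) for v in rows]
    yaw=np.polyfit(*np.array(mid).T,1); cx=(np.nanpercentile(q[:,0],.5)+np.nanpercentile(q[:,0],99.5))/2
    cy=np.polyval(yaw,cx); th=np.arctan(yaw[0])
    print("centre",round(cx,4),round(cy,4),"yaw",np.degrees(th).round(2),"rect",r)
    T=np.array(camera_params(n)["cam_to_world"]);C=T[:3,3]
    def ang(m):
        p=P[m]; d=p-C; ax=np.array([np.cos(th),np.sin(th),0]); nn=np.array([-ax[1],ax[0],0])
        o=C-np.array([cx,cy,.034]); A=np.stack([d@nn,d[:,2]],1); B=np.array([o@nn,o[2]])
        a=(A**2).sum(1); b=A@B; cc=B@B-.031**2; D=b*b-a*cc; t=(-b-np.sqrt(np.maximum(D,0)))/a
        X=B+t[:,None]*A; return np.degrees(np.arctan2(X[:,0],X[:,1]))[D>0], (C+t[:,None]*d)[D>0]
    red=g&(f[...,0]>f[...,1]+25)&(f[...,0]>f[...,2]+15)
    wh=g&(f.min(-1)>95)&(abs(P[...,0]-cx)<.04)
    for nm,m in(("red",red),("white",wh|red)):
        if m.sum()<5: print(nm,m.sum()); continue
        a,X=ang(m); print(nm,m.sum(),"median",np.median(a).round(1),"p5/95",np.percentile(a,[5,95]).round(1),"x",X[:,0].mean().round(4))
    return im
E
python3 -c "
from h import *
label()"
```

```text
centre 0.5143 0.1145 yaw 1.96 rect ((513.6381225585938, 114.94914245605469), (110.42061614990234, 59.437870025634766), 3.532414436340332)
red 46 median 48.8 p5/95 [41.1 57.6] x 0.511
white 137 median 34.6 p5/95 [18.4 57. ] x 0.5117
```

Emit:
servo_tool(moves=[0,0.05,0.8,0,0,0,0.8,0,0,0,0.8,0,0.2,0,0.8,0,0.3,0,0.7,0])

```text
time: 9.28
position: [0.5141, 0.1192, 0.1216]
ee_rot: [0.505, 0.494, 0.506, -0.495]
force: [-0.3, 0.2, -0.5]
grip_width: 0.0429
```

Emit:
servo_tool(moves=[0.4,0,0,0,0.4,0,0,0,0,0,0,0])

```text
time: 9.65
position: [0.5132, 0.1201, 0.0886]
ee_rot: [0.505, 0.493, 0.506, -0.496]
force: [-0.7, 0.2, 0.9]
grip_width: 0.0425
```

```bash
python3 -c "
from h import *
rel([.514,.1235,.0814],2)"
```

```text
t 9.65 pos [0.5132 0.1201 0.0886] F [-0.69  0.15  0.87] w 0.0425
tool x [-0.004 -0.001 -1.   ] y yaw 1.27 z [ 0.022 -1.     0.001] j6 0.19
units xyz [ 0.179  0.023 -0.084]
world yaw change 0.73 turn units(tool x down => negative) -0.122
```

Emit:
servo_tool(moves=[0.08,0,-0.08,-0.1,0.07,0,0,0,0.03,0,0,0,0,0,0,0])

```text
time: 10.15
position: [0.5147, 0.1245, 0.0826]
ee_rot: [0.508, 0.492, 0.508, -0.491]
force: [-0.2, -0.5, 0.6]
grip_width: 0.043
```

Emit:
servo_tool(moves=[0,0,0.15,0,0,0,0.25,0,0,0,0.25,0,0,0,0.15,0,0,0,0,0])

```text
time: 10.78
position: [0.5158, 0.0919, 0.0825]
ee_rot: [0.508, 0.492, 0.508, -0.492]
force: [0.1, 0.2, -0.9]
grip_width: 0.0429
```

```bash
python3 -c "
from h import *
im,P=can()
rel([.5115,.155,.0814],2)"
```

```text
side can 456 [[0.4563, 0.0806, 0.0254], [0.5535, 0.1199, 0.0663]] [0.5048 0.0894 0.0508]
t 10.82 pos [0.5158 0.0922 0.0825] F [0.74 1.21 1.16] w 0.0423
tool x [ 0.  0. -1.] y yaw 1.88 z [ 0.033 -0.999 -0.   ] j6 0.12
units xyz [ 0.029 -0.056 -1.573]
world yaw change 0.12 turn units(tool x down => negative) -0.021
```

That stroke passed just above the can without touching it. I'll repeat it about 1 mm lower and check the force before moving.

Emit:
servo_tool(moves=[-0.1,0,0,0,0,0,-0.8,0,0.08,0,0,0,0.03,0,0,0,0,0,0,0])

```text
time: 11.45
position: [0.5146, 0.124, 0.0821]
ee_rot: [0.508, 0.492, 0.508, -0.492]
force: [-0.6, -0.7, 0.4]
grip_width: 0.0423
```

Emit:
servo_tool(moves=[0.02,0,0,0,0,0,0,0])

```text
time: 11.7
position: [0.5146, 0.1241, 0.082]
ee_rot: [0.508, 0.492, 0.508, -0.492]
force: [-1.7, -0.6, 4.9]
grip_width: 0.0425
```

Emit:
servo_tool(moves=[0,0,0.15,0,0,0,0.25,0,0,0,0.25,0,0,0,0.2,0,0,0,0,0])

```text
time: 12.32
position: [0.5161, 0.0897, 0.082]
ee_rot: [0.508, 0.492, 0.508, -0.492]
force: [-1.5, 0.2, 6.6]
grip_width: 0.0426
```

```bash
python3 -c "
from h import *
im,P=can()
rel([.5115,.155,.0814],2)"
```

```text
side can 453 [[0.4573, 0.0628, 0.0249], [0.5556, 0.0974, 0.0646]] [0.5014 0.0715 0.05  ]
t 12.38 pos [0.5161 0.0899 0.082 ] F [-0.7  -0.23  5.96] w 0.0427
tool x [ 0.001  0.    -1.   ] y yaw 1.85 z [ 0.032 -0.999 -0.   ] j6 0.12
units xyz [ 0.015 -0.062 -1.629]
world yaw change 0.15 turn units(tool x down => negative) -0.024
```

Emit:
servo_tool(moves=[-0.1,0,0,0,0,0,-0.35,0,0.08,0,0,0,0.02,0,0,0,0,0,0,0])

```text
time: 13.0
position: [0.5156, 0.1049, 0.082]
ee_rot: [0.509, 0.492, 0.508, -0.491]
force: [-1.6, 0.3, 7.4]
grip_width: 0.0426
```

```bash
python3 -c "
from h import *
im,P=can()
rel([.5115,.155,.0814],2)"
```

```text
side can 487 [[0.4573, 0.0625, 0.0247], [0.557, 0.0982, 0.0652]] [0.5043 0.0719 0.0513]
t 13.05 pos [0.5156 0.1049 0.082 ] F [-1.8   0.4   7.52] w 0.0425
tool x [ 0.001  0.    -1.   ] y yaw 1.95 z [ 0.034 -0.999 -0.   ] j6 0.14
units xyz [ 0.015 -0.06  -1.256]
world yaw change 0.05 turn units(tool x down => negative) -0.008
```

Contact at 7 N and the can hasn't shifted. I'll ease the press a little and make the last stroke of about 14 mm, then lift clear and look.

Emit:
servo_tool(moves=[-0.01,0,0.1,0,0,0,0.15,0,0,0,0.12,0,0,0,0,0,0,0,0,0])

```text
time: 13.68
position: [0.5162, 0.0895, 0.082]
ee_rot: [0.509, 0.492, 0.508, -0.491]
force: [-0.3, -0.5, 5.5]
grip_width: 0.0427
```

Emit:
servo_tool(moves=[-0.05,0,0,0,-0.5,0,0,0,-1,0,-0.3,0,-0.3,0,-1,0,0,0,-1,0])

```text
time: 14.3
position: [0.5133, 0.1824, 0.1567]
ee_rot: [0.508, 0.493, 0.508, -0.491]
force: [0.3, 0.1, 0.2]
grip_width: 0.0427
```

Emit:
servo_tool(moves=[0,0,-1,0,0,0,-0.8,0,0,0,0,0])

```text
time: 14.68
position: [0.5099, 0.2552, 0.155]
ee_rot: [0.509, 0.491, 0.509, -0.491]
force: [-0.1, -0.3, 0.5]
grip_width: 0.0428
```

```bash
python3 -c "
from h import *
im2=label(); can('side')
rel([.5115,.155,.0814],2)"
```

```text
centre 0.5143 0.0892 yaw 2.57 rect ((514.4934692382812, 88.941162109375), (109.88851165771484, 59.232906341552734), 2.386049270629883)
red 74 median -0.3 p5/95 [-9.   7.9] x 0.5143
white 253 median 0.4 p5/95 [-27.5  27.7] x 0.514
side can 493 [[0.4567, 0.055, 0.0268], [0.558, 0.1019, 0.0659]] [0.5023 0.0646 0.0508]
t 14.78 pos [0.5099 0.2532 0.1551] F [ 0.57 -0.28  0.15] w 0.0429
tool x [-0.001 -0.001 -1.   ] y yaw 1.96 z [ 0.034 -0.999  0.001] j6 0.41
units xyz [ 1.845 -0.042  2.452]
world yaw change 0.04 turn units(tool x down => negative) -0.006
```

The label faces up within about 1°. Next I open the gripper, turn a quarter so the jaws close across the can, and check the pose.

Emit:
servo_tool(moves=[0,0,0,1,0,0,0,1,0,0,0,1,0,0,0,1,0,0,0,1], claw=0)

```text
time: 15.4
position: [0.5103, 0.252, 0.1555]
ee_rot: [-0.362, -0.607, -0.362, 0.608]
force: [-0.3, 0.3, 0.1]
grip_width: 0.0854
```

Emit:
servo_tool(moves=[0,0,0,1,0,0,0,1,0,0,0,1,0,0,0,1,0,0,0,1])

```text
time: 16.02
position: [0.5103, 0.252, 0.1555]
ee_rot: [-0.193, -0.68, -0.193, 0.681]
force: [0.1, -0.1, -0.3]
grip_width: 0.0856
```

Emit:
servo_tool(moves=[0,0,0,1,0,0,0,1,0,0,0,1,0,0,0,1,0,0,0,0.9])

```text
time: 16.65
position: [0.5104, 0.252, 0.1555]
ee_rot: [-0.014, -0.707, -0.014, 0.707]
force: [-0.3, -0.4, -0.5]
grip_width: 0.0856
```

```bash
python3 -c "
from h import *
rel([.5143,.0892,.12],-87.5)"
```

```text
t 16.65 pos [0.5104 0.252  0.1555] F [-0.33 -0.43 -0.52] w 0.0856
tool x [-0.001 -0.001 -1.   ] y yaw -87.76 z [-0.999 -0.039  0.001] j6 1.97
units xyz [0.891 4.07  0.06 ]
world yaw change 0.26 turn units(tool x down => negative) -0.044
```

Emit:
servo_tool(moves=[0,0.8,0.06,0,0,0.8,0,0,0,0.8,0,0,0,0.8,0,0,0,0.8,0,0])

```text
time: 17.27
position: [0.5145, 0.0912, 0.1556]
ee_rot: [-0.015, -0.707, -0.015, 0.707]
force: [-0.4, 0.4, -0.4]
grip_width: 0.0853
```

Emit:
servo_tool(moves=[0.3,0.07,0,0,0.3,0,0,0,0.3,0,0,0,0,0,0,0])

```text
time: 17.77
position: [0.5142, 0.0914, 0.1182]
ee_rot: [-0.016, -0.706, -0.016, 0.708]
force: [-0.0, 0.6, 0.8]
grip_width: 0.0853
```

```bash
python3 -c "
from h import *
rel([.5143,.0892,.040],-87.5); im,P=can(); save(im,'s4.png',(150,130,290,250),5)"
```

```text
t 17.77 pos [0.5142 0.0914 0.1182] F [-0.    0.64  0.77] w 0.0853
tool x [-0.003 -0.    -1.   ] y yaw -87.42 z [-0.999 -0.045  0.003] j6 1.68
units xyz [ 1.956  0.054 -0.006]
world yaw change -0.08 turn units(tool x down => negative) 0.013
side can 453 [[0.4578, 0.0553, 0.025], [0.5576, 0.0977, 0.0659]] [0.5054 0.0635 0.0497]
```

View pics/s4.png

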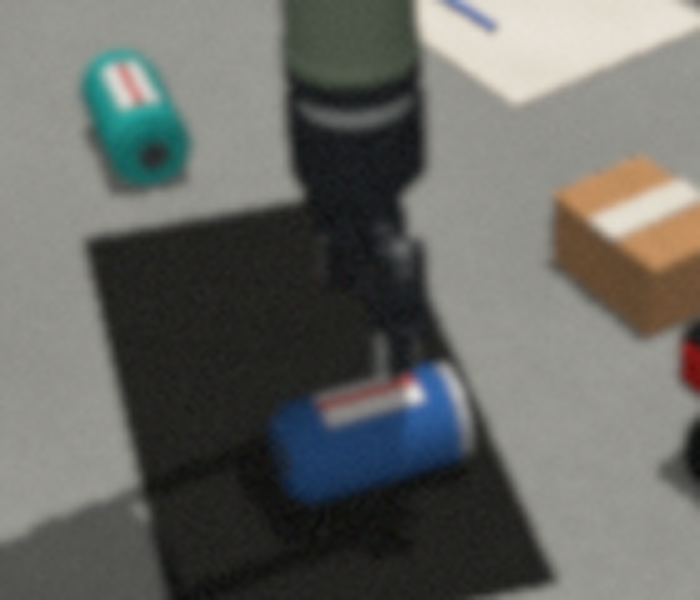

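The side crop shows the stripe and label on the can's top at crop (370,395), with the open jaws above it. Descending around the can.

Emit:
servo_tool(moves=[0.3,0.055,0,0,0.5,0,0,0,0.5,0,0,0,0.5,0,0,0,0.27,0,0,0])

```text
time: 18.45
position: [0.5147, 0.0886, 0.0357]
ee_rot: [-0.016, -0.706, -0.016, 0.707]
force: [-0.2, 0.3, -0.6]
grip_width: 0.0854
```

Emit:
servo_tool(moves=[0,0,0,0,0,0,0,0], claw=0.22, squeeze=20)

```text
time: 18.7
position: [0.5157, 0.0888, 0.0375]
ee_rot: [0.015, 0.707, 0.016, -0.706]
force: [0.2, 0.0, -0.4]
grip_width: 0.0661
```

```bash
python3 -c "
from h import *
rel([.5143,.0892,.035],-87.5); im,P=can()"
```

```text
t 18.70 pos [0.5157 0.0888 0.0375] F [ 0.22  0.01 -0.42] w 0.0661
tool x [ 0.001  0.    -1.   ] y yaw -87.48 z [-0.999 -0.044 -0.001] j6 1.68
units xyz [ 0.062 -0.013  0.036]
world yaw change -0.02 turn units(tool x down => negative) 0.003
side can 292 [[0.4573, 0.0546, 0.0271], [0.5573, 0.0899, 0.0657]] [0.4835 0.0634 0.0496]
```

Emit:
servo_tool(moves=[0,0,0,0,0,0,0,0,0,0,0,0,0,0,0,0], claw=0.6, squeeze=22)

```text
time: 19.25
position: [0.5159, 0.0888, 0.0378]
ee_rot: [0.015, 0.708, 0.016, -0.706]
force: [0.5, 1.1, 5.2]
grip_width: 0.0615
```

Emit:
servo_tool(moves=[-0.1,0,0,0,-0.3,0,0,0,-0.7,0,0,0,-0.9,0,0,0,-0.7,0,0,0])

```text
time: 19.88
position: [0.5152, 0.0886, 0.1466]
ee_rot: [0.016, 0.707, 0.016, -0.707]
force: [1.0, 0.6, -3.1]
grip_width: 0.0611
```

Emit:
servo_tool(moves=[-0.4,0,0,0,0,0,0,0])

```text
time: 20.12
position: [0.5157, 0.0887, 0.1623]
ee_rot: [0.015, 0.708, 0.016, -0.706]
force: [-0.2, -0.0, -3.6]
grip_width: 0.0613
```

```bash
python3 -c "
from h import *
rel([.446,-.199,.16],-81.6); im,P=can('side'); save(im,'s5.png',(150,110,310,250),4.5)"
```

```text
t 20.12 pos [0.5157 0.0887 0.1623] F [-0.21 -0.01 -3.55] w 0.0613
tool x [ 0.003  0.    -1.   ] y yaw -87.48 z [-0.999 -0.044 -0.003] j6 1.68
units xyz [0.05  7.108 2.058]
world yaw change 5.88 turn units(tool x down => negative) -0.98
side can 0 [nan, nan, nan] [nan nan nan]
  return np.nanmean(a, axis, out=out, keepdims=keepdims)
  return np.nanmean(a, axis, out=out, keepdims=keepdims)
```

View pics/s5.png

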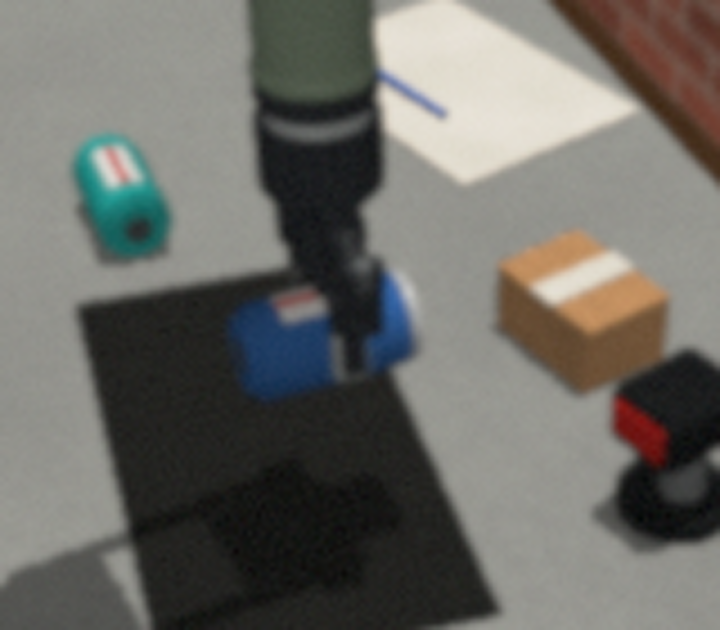

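The can is held level at crop (325,335), label up and clear of the mat. Now I refine the tray and lower-can line and the held can's centre.

```bash
python3 - <<'E'
from h import *
d=np.load("top0.npz"); im,P=d["im"].astype(int),d["P"]
reg=(P[...,0]>.35)&(P[...,0]<.55)&(P[...,1]<-.1)&(P[...,1]>-.3)
for lo in(.015,.03,.05):
    q=P[reg&(P[...,2]>lo)]; print(lo,cv2.minAreaRect((q[:,:2]*1000).astype(np.float32)))
red=(reg&(im[...,0]>im[...,1]+25)&(im[...,0]>im[...,2]+15)&(P[...,2]>.06)).astype(np.uint8)
k,l,s,c=cv2.connectedComponentsWithStats(red,connectivity=8)
for i in range(1,k):
    if s[i,4]>8:
        q=P[l==i][:,:2]; w,V=np.linalg.eigh(np.cov(q.T)); print("stripe",s[i,4],q.mean(0).round(4),np.degrees(np.arctan(V[1,1]/V[0,1])).round(1))
# ends of lower cans along 8 deg
th=np.radians(8.2); u=np.array([np.cos(th),np.sin(th)]); n=np.array([-u[1],u[0]])
q=P[reg&(P[...,2]>.055)]; r=q[:,:2]-[.446,-.199]; print("along",np.percentile(r@u,[.5,99.5]).round(4),"across",np.percentile(r@n,[.5,99.5]).round(4))
im,P=cloud("side"); m=(im[...,2].astype(int)>im[...,0]+40.)&(P[...,2]>.1)&(abs(P[...,0]-.51)<.1)&(abs(P[...,1]-.09)<.1)
q=P[m]; print("held blue",np.nanpercentile(q,[1,99],axis=0).round(4))
E
```

```text
0.015 ((446.44952392578125, -199.010009765625), (124.62964630126953, 135.64462280273438), 8.380311965942383)
0.03 ((446.4700927734375, -199.03311157226562), (124.4779052734375, 135.7682342529297), 8.492881774902344)
0.05 ((449.44769287109375, -200.16796875), (115.69703674316406, 125.93331909179688), 8.053760528564453)
stripe 77 [ 0.4499 -0.2309] 8.9
stripe 76 [ 0.4406 -0.1691] 7.9
along [-0.0534  0.0554] across [-0.0559  0.0568]
held blue [[0.4558 0.0213 0.1409]
 [0.5571 0.0948 0.2309]]
```

Emit:
servo_tool(moves=[0,0.5,0.15,0,0,0.8,0.23,0,0,0.8,0.23,0,0,0.8,0.23,0,0,0.8,0.23,0])

```text
time: 20.85
position: [0.4775, -0.0629, 0.16]
ee_rot: [-0.015, -0.706, -0.015, 0.708]
force: [0.2, -0.1, -2.9]
grip_width: 0.0611
```

Emit:
servo_tool(moves=[0,0.8,0.23,0,0,0.8,0.23,0,0,0.8,0.23,0,0,0.6,0.16,0,0,0.4,0.1,0])

```text
time: 21.48
position: [0.4455, -0.2, 0.1601]
ee_rot: [-0.015, -0.706, -0.015, 0.708]
force: [0.6, -0.7, -3.5]
grip_width: 0.0611
```

Emit:
servo_tool(moves=[0,0,0,-0.5,0,0,0,-0.48,0,0,0,0])

```text
time: 21.85
position: [0.4464, -0.1987, 0.1604]
ee_rot: [-0.051, -0.705, -0.052, 0.706]
force: [-0.2, -0.6, -3.6]
grip_width: 0.0611
```

```bash
python3 -c "
from h import *
rel([.4475,-.1995,.105],-81.6)"
```

```text
t 21.85 pos [ 0.4464 -0.1987  0.1604] F [-0.2  -0.6  -3.63] w 0.0611
tool x [-0.001  0.001 -1.   ] y yaw -81.64 z [-0.989 -0.145  0.001] j6 0.98
units xyz [ 1.386  0.025 -0.025]
world yaw change 0.04 turn units(tool x down => negative) -0.007
```

Emit:
servo_tool(moves=[0.3,0.025,-0.025,0,0.3,0,0,0,0.3,0,0,0,0.3,0,0,0,0,0,0,0])

```text
time: 22.48
position: [0.4474, -0.1991, 0.1116]
ee_rot: [-0.051, -0.704, -0.052, 0.706]
force: [-0.2, 0.1, -2.0]
grip_width: 0.0607
```

```bash
python3 - <<'E'
from h import *
rel([.4475,-.1995,.0936],-81.6)
im,P=cloud("side"); save(im,"s6.png",(180,230,300,340),6)
im,P=cloud("top"); f=im.astype(int); m=(f[...,2]>f[...,0]+40)&(P[...,2]>.085)&(P[...,1]<-.1)&(P[...,0]>.35)&(P[...,0]<.55)
u=np.array([np.cos(np.radians(8.4)),np.sin(np.radians(8.4))]); n=np.array([-u[1],u[0]])
r=P[m][:,:2]-[.446,-.1995]; print("held top",m.sum(),np.percentile(r@u,[1,99]).round(4),np.percentile(r@n,[1,99]).round(4),np.percentile(P[m][:,2],[50,98]))
m=(P[...,2]>.085)&(P[...,2]<.14)&(P[...,1]<-.1)&(P[...,1]>-.3)&(P[...,0]>.35)&(P[...,0]<.55); r=P[m][:,:2]-[.446,-.1995]; print(np.percentile(r@u,[.5,99.5]).round(4))
E
```

```text
t 22.48 pos [ 0.4474 -0.1991  0.1116] F [-0.24  0.11 -2.03] w 0.0607
tool x [-0.003  0.001 -1.   ] y yaw -81.61 z [-0.989 -0.146  0.002] j6 0.98
units xyz [ 0.45   0.012 -0.003]
world yaw change 0.01 turn units(tool x down => negative) -0.001
held top 109 [-0.0382  0.0467] [-0.0194  0.0293] [0.13766044 0.24182473]
[-0.051   0.0559]
```

View pics/s6.png

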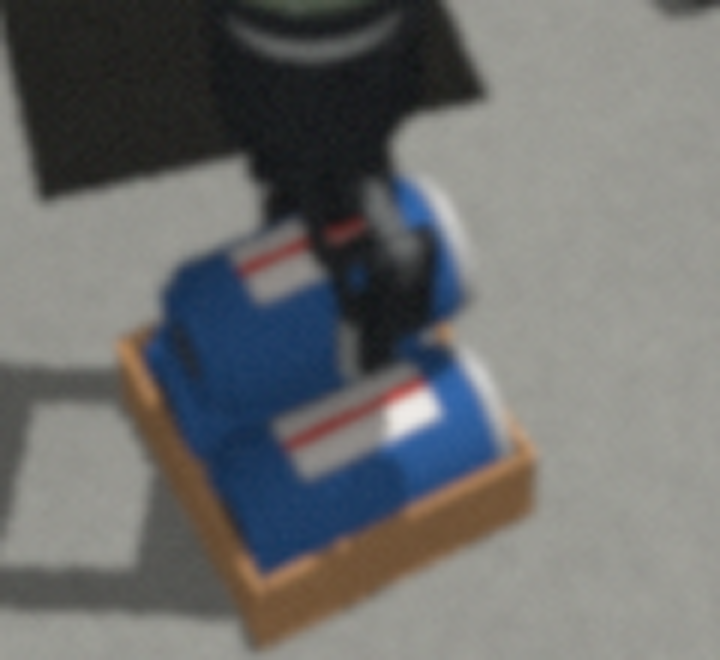

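The crop shows the held can over the groove, parallel to the lower cans, with the label up at (300,250). Its far end is level within about 1 mm. Lowering slowly.

Emit:
servo_tool(moves=[0.15,0,0,0,0.15,0,0,0,0.08,0,0,0,0,0,0,0])

```text
time: 23.08
position: [0.4479, -0.1994, 0.0974]
ee_rot: [-0.052, -0.705, -0.052, 0.705]
force: [-0.1, -1.0, -3.0]
grip_width: 0.0609
```

Emit:
servo_tool(moves=[0.03,0,0,0,0.03,0,0,0,0,0,0,0])

```text
time: 23.45
position: [0.4481, -0.1995, 0.0953]
ee_rot: [0.052, 0.705, 0.052, -0.705]
force: [-0.4, -0.3, -2.0]
grip_width: 0.0612
```

Emit:
servo_tool(moves=[0.02,0,0,0,0.02,0,0,0,0,0,0,0])

```text
time: 23.82
position: [0.4481, -0.1995, 0.0936]
ee_rot: [-0.052, -0.705, -0.052, 0.705]
force: [0.9, -0.2, -3.3]
grip_width: 0.0612
```

Emit:
servo_tool(moves=[0.02,0,0,0,0,0,0,0])

```text
time: 24.08
position: [0.4482, -0.1994, 0.0933]
ee_rot: [0.052, 0.705, 0.052, -0.705]
force: [-0.5, 2.0, 1.1]
grip_width: 0.0614
```

Emit:
servo_tool(moves=[0.02,0,0,0,0,0,0,0])

```text
time: 24.32
position: [0.4482, -0.1993, 0.0932]
ee_rot: [0.052, 0.705, 0.052, -0.705]
force: [-3.3, 2.9, 7.9]
grip_width: 0.0615
```

Seated: the weight has transferred, with a slight press. I'll ease up and open gently.

Emit:
servo_tool(moves=[-0.025,0,0,0,0,0,0,0])

```text
time: 24.58
position: [0.4482, -0.1995, 0.0933]
ee_rot: [0.052, 0.705, 0.052, -0.705]
force: [-0.5, 1.9, 3.4]
grip_width: 0.0611
```

Emit:
servo_tool(moves=[0,0,0,0,0,0,0,0,0,0,0,0], claw=0.22)

```text
time: 24.95
position: [0.4482, -0.1996, 0.093]
ee_rot: [0.052, 0.705, 0.052, -0.705]
force: [-0.8, -0.0, 0.2]
grip_width: 0.067
```

Emit:
servo_tool(moves=[0,0,0,0,0,0,0,0,0,0,0,0], claw=0)

```text
time: 25.32
position: [0.4481, -0.1995, 0.0931]
ee_rot: [0.052, 0.705, 0.052, -0.705]
force: [-0.2, 0.2, -0.1]
grip_width: 0.0851
```

Emit:
servo_tool(moves=[-0.2,0,0,0,-0.4,0,0,0,-0.8,0,0,0,-1,0,0,0,-1,0,0,0])

```text
time: 25.95
position: [0.448, -0.1994, 0.2309]
ee_rot: [0.052, 0.705, 0.052, -0.705]
force: [0.4, -1.0, -0.5]
grip_width: 0.0854
```

Emit:
servo_tool(moves=[0,-1,0,0,0,-1,0,0,0,-1,0,0,0,-1,0,0,0,-1,0,0])

```text
time: 26.58
position: [0.4186, -0.0004, 0.2298]
ee_rot: [0.052, 0.706, 0.052, -0.705]
force: [0.8, 0.3, -0.4]
grip_width: 0.0854
```

```bash
python3 - <<'E'
from h import *
ims,_=cloud("side"); im,P=cloud("top"); f=im.astype(int); np.savez("top1.npz",im=im,P=P)
a=cv2.resize(ims[230:335,185:295],(400,382)); b=cv2.resize(im[205:290,325:414],(400,382)); save(np.hstack([a,b]),"c7.png")
reg=(P[...,1]<-.1)&(P[...,1]>-.3)&(P[...,0]>.35)&(P[...,0]<.55)
q=P[reg&(P[...,2]>.09)]; print("upper",cv2.minAreaRect((q[:,:2]*1000).astype(np.float32)),np.nanpercentile(q[:,2],98))
u=np.array([np.cos(np.radians(8.4)),np.sin(np.radians(8.4))]); n=np.array([-u[1],u[0]])
r=q[:,:2]-[.446,-.1995]; print(np.percentile(r@u,[.5,99.5]).round(4),np.percentile(r@n,[.5,99.5]).round(4))
red=reg&(f[...,0]>f[...,1]+25)&(f[...,0]>f[...,2]+15)&(P[...,2]>.06)
k,l,s,c=cv2.connectedComponentsWithStats(red.astype(np.uint8),connectivity=8)
for i in range(1,k):
    if s[i,4]>8: x=P[l==i]; print("stripe",s[i,4],x.mean(0).round(4))
rel([.4475,-.1995,.1],-81.6)
E
```

```text
upper ((447.4332275390625, -198.1634521484375), (110.52555084228516, 60.88471603393555), 8.750048637390137) 0.12444403352849223
[-0.0535  0.0559] [-0.0278  0.0311]
stripe 88 [ 0.4456 -0.1975  0.1215]
stripe 76 [ 0.4417 -0.1675  0.069 ]
t 26.68 pos [0.4181 0.0009 0.2297] F [ 0.94 -0.04 -0.86] w 0.0855
tool x [ 0.     0.001 -1.   ] y yaw -81.38 z [-0.989 -0.15  -0.001] j6 1.39
units xyz [3.236 5.067 0.026]
world yaw change -0.22 turn units(tool x down => negative) 0.037
```

View pics/c7.png

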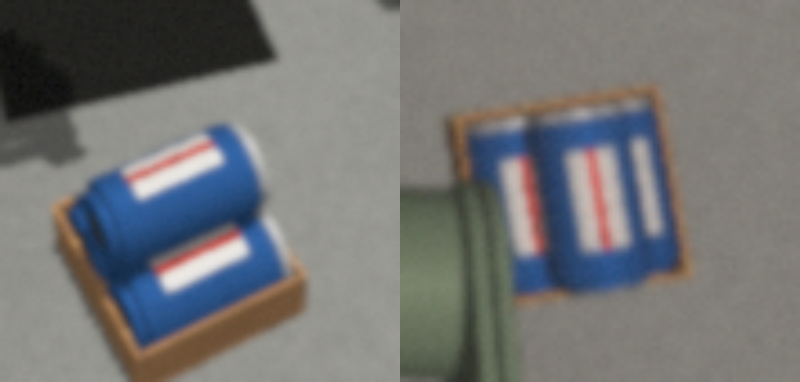

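The crops show the upper can in the groove, parallel and level with the lower two. Its label and stripe face up at (175,165) in the side crop and (598,200) in the top crop. The robot is clear.

```bash
python3 -c "
from h import *
a=np.load('top0.npz')['P'];b=np.load('top1.npz')['P']
for nm,(u,v) in dict(carton=(221,145),scanner=(288,149),mug=(358,146)).items():
    r=np.s_[v-22:v+22,u-25:u+25]
    c=[]
    for P in(a,b): q=P[r].reshape(-1,3); q=q[q[:,2]>.025]; c.append(np.nanmean(q,axis=0))
    print(nm,(c[1]-c[0]).round(4))
print(ticket.sign_off())"
```

```text
carton [-0.0003  0.0001 -0.0001]
scanner [0.0001 0.     0.0003]
mug [ 0.0001 -0.0004 -0.0004]
the job is handed in; nothing more can be done
None
```

The blue filter is in the groove on top of the two tray filters, label up, and I've handed the job in at about 27 s of the 64 s allowed.

**Rolling:** I rolled it toward −y along the mat with light fingertip strokes on top. Force mostly read 5–7 N, with one reading of 12.6 N while I was finding contact. The label ended within about 1° of up before I picked the filter up with a 22 N grip.

**Last checks:**
- **Position:** its axis is at 8.7° against about 8.4° for the tray, and its ends are level with the lower filters to about 0.5 mm.
- **Label:** it faces up to roughly 2–4°.
- **Other items:** the mug, scanner and carton moved less than 0.5 mm, and the gripper is open and clear.

**What went wrong or is unsure:**
- **Missed stroke:** one rolling stroke passed just above the can without touching it, so I repeated it about 1 mm lower.
- **Extra travel:** on the second stroke the can moved 26 mm where I expected 18 mm.
- **Lower filters:** one lower filter's stripe read about 2 mm away from its earlier position. It was partly hidden at the time, so I put that down to the view rather than movement. The other's stripe was hidden, so I couldn't check it.

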